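Lock the sieve section onto its pan

ROBOT

A 6-joint arm with a two-finger parallel gripper is mounted at the origin on a cart in front of the work surface, level with it; the furniture and walls round the work are solid. World frame = base frame: x ahead of the robot, y to its left, z up, the work surface at z = 0. Lengths are in m, angles in rad, forces in N, time in s.
With the tool pointing down it reaches from about 0.4 to 0.825 m from the base axis. Payload 7 kg.
Tool frame: the origin (TCP) lies on the mounting face of the last link; the fingertips stand 173 mm ahead of it and the grasp point (between the pads) lies 155 mm ahead of it; z points along the fingers, y is the direction in which the jaws open and shut (so a half turn about z gives the same grasp; the last joint's range is limited). The gripper opens to 85 mm and grips with 20 to 120 N. Pads are 22 mm wide; open, the fingers measure 114 mm over their backs; the gripper's body (76 mm by 85 mm) begins 54 mm behind the grasp point. The pads swing forward as they close: fully open they stand 13 mm farther back than shut.
Start: joints at [-0.896, 0.359, 0.012, 0, -1.224, -0.288], TCP at [0.255, -0.625, 0.405] pointing down, gripper open.
Joint ranges: [-3.07, 3.07], [-1.43, 2.12], [-1.02, 1.25], [-3.03, 1.67], [-3.05, -0], [-3.03, 3.03]. Speed limits (rad/s): [2.39, 2.39, 3.01, 3.14, 3.14, 3.14].

INTERFACE

Orientations are given as [roll, pitch, yaw] about the fixed x, y, z axes, in that order (R = Rz(yaw) Ry(pitch) Rx(roll)).
In Python, from bench import state, snapshot, job_done gives the robot as it stands. The module is installed in compiled form; this text tells all that it offers.
- The arm moves only by the tool drive_tool, never from a script. Its argument "commands" is a list of rows, each a list of 5 numbers: the shift along the world's x, y, z in m, then the turn about the world's z in rad, then the finger opening in m, from 0 to 0.0854. A call has 1 to 12 rows; each row shifts and turns the commanded pose from where the row before left it; what a row does not reach is not made up. A row lasts 1/8 s, in which the tool goes at most 62.5 mm and 10.7 degrees, less where a joint would pass 70% of its speed; a pose out of reach is approached as far as the arm can. A call with a gripper value outside its range is refused whole. The fingers move at their own pace and stop on an object; "squeeze" is the grip in N (left out, the last holds). Time passes only in rows, so rows that do not move let the fingers close. It gives the time, the measured TCP pose, the force and the opening at its end, in the units of the state.
- state(): the state, without advancing time (a new reading comes with each control period).
- snapshot(name): name is "side" or "top" or "wrist"; returns a dict with "image" (400x640x3 uint8, red, green, blue), "z_map" (400x640 float32, m along the optical axis (not along the pixel's ray), 0 where there is no reading), "K" (3x3 intrinsics, pixels), "rvec" (rotation vector, rad) and "tvec" (3), from world to camera coordinates, as OpenCV has them. Camera axes: x right, y down, z forward; pixel columns grow to the right and rows downward; lengths in m; the calibration is good to about 2 mm. A picture is of the moment at which its call begins.
- job_done(): hands the job in, once; it reports no verdict.
The state is a dict: "clock": time; "q": joint angles; "joint_velocities": joint speeds; "joint_efforts": joint torques, N m; "position": TCP position; "orientation": TCP orientation; "ft_force": force on the tool from outside, world axes, zero at the start; "torque": the same for the moment, N m; "opening": finger opening in m.
Only numpy, scipy, OpenCV 4.12 (cv2) and the standard library are available. Lean on these libraries where they do the work, as an engineer would, in place of code of your own. Each camera call takes 0.05 s, during which the arm holds its last target.

TASK

Stack the loose sieve section on the sieve pan: set it in the pan's collar, turn it until its two lugs drop through the notches and it sits flush, then turn it clockwise (seen from above) a quarter turn until it stops, so that it is locked. Let go of it, and leave the other things where they are.

Things in the scene. Friction and masses are not known exactly. Their poses are not given: they have to be found in the camera images.
- section_bar (a point): Centre of the dark handle bar of the loose sieve section, an open steel drum 88 mm across with a holed floor. The bar is 150 mm long (this x axis), 16 wide (y), 14 high; its ends stand out 31 mm past the drum, its centre is on the drum's axis, 67 mm above the section's underside; 15 mm of air between bar and rim. z up. About 0.35 kg; the same after a half turn.
- section_foot (a point): Centre of the section's underside, same axes. From here up: a round pilot 60 mm across (lowest 5 mm tapered to 52) and 22 mm high, then the flat shoulder of the 88 mm drum, whose rim is at 45 mm. Two lugs stand out from the pilot straight below the bar's two ends: 14 mm wide, 8 to 14 mm above the underside, reaching 39.5 mm from the axis.
- sieve_pan: Grey dish 100 mm across, fixed on a plywood bench riser (top 66 mm above the bench) by a flat foot with two bolted ears, 150 mm end to end along its x axis; origin under its axis on the riser. On it is a collar with two opposite notches. The line of the notches stands up to 35 degrees either way from this x axis, other at every start and not reported: look or feel for it.
- collar_top (a point): Centre of the collar's mouth at its flat top, 50 mm above the riser; axes as the pan's. Flange 6 mm thick, hole 65 mm across, notches 22 mm wide, out to 42 mm from the axis. Bar's centre is 59 mm above this point while the lugs lie on the flange, 45 mm when they have dropped through; then the section turns 90 degrees clockwise to a solid stop, 2 mm of play in height.
- lock_pointer (a joint): A small dark drag pointer under the collar's flange that a lug carries along with light friction as the dropped-in section is turned clockwise: 0 rad at the start, 1.35 to 1.6 rad when the section stands at its stop; it stays where it was carried.
- camera_back_a: White moulded camera back shell with a board and wires, shell 65 x 57 mm, 32 mm high, a loose bystander on the riser near its right end; origin on its underside.
- camera_back_b: Another such shell, 45 mm high with its board, a loose bystander on the riser near its left end; origin on its underside.
Mind the look-alikes: they are no part of the job. Leave any pink look-alike of the part that bears section_bar alone.

How it is judged:
By the outcome, as a careful person would: the job done as asked, in the order asked, and still so for the second after the job is handed in, with the robot touching nothing.
It also fails if it takes over 56 s, if anything falls off the work surface, if the arm or the gripper's body presses on something with over 40 N, if the wrist force passes 120 N, or if a joint passes its speed limit or range.

## Working session

There is one attempt and no reset: what is moved stays moved. The work goes in short steps, Python scripts to look and compute and a tool call to move; the robot and the scene stay as the last step left them, time stands still between calls to the robot, and variables do not carry over. Pictures are saved under pics/ and viewed, and the job is handed in when it is done.

Besides the shell and the picture viewer there is one more tool, called after "Call:" as name(argument=value, ...) on one line, values as JSON. drive_tool: Moves the arm, as the interface text tells. Its arguments: {"type":"object","properties":{"commands":{"type":"array"},"squeeze":{"type":"number"}},"required":["commands"]}

```bash
mkdir -p pics
cat > h.py <<'E'
import numpy as np, cv2
from bench import state, snapshot, job_done
def snap(n,save=None):
    s=snapshot(n)
    if save: cv2.imwrite('pics/'+save+'.png',s['image'][:,:,::-1])
    np.savez('last_%s.npz'%n,**s)
    return s
def pts(s):
    K=s['K'];R,_=cv2.Rodrigues(np.array(s['rvec'],float));t=np.array(s['tvec'],float).ravel()
    z=s['z_map'];v,u=np.mgrid[:z.shape[0],:z.shape[1]]
    c=np.stack([(u-K[0,2])/K[0,0]*z,(v-K[1,2])/K[1,1]*z,z],-1)
    P=(c-t)@R
    P[z<=0]=np.nan
    return P
def ray(s,uv,zh):
    K=s['K'];R,_=cv2.Rodrigues(np.array(s['rvec'],float));t=np.array(s['tvec'],float).ravel()
    uv=np.atleast_2d(uv).astype(float)
    d=np.c_[(uv[:,0]-K[0,2])/K[0,0],(uv[:,1]-K[1,2])/K[1,1],np.ones(len(uv))]@R
    C=-t@R
    return C+d*((zh-C[2])/d[:,2])[:,None]
E
python3 - <<'E'
from h import *
print(state())
for n in ['side','top','wrist']:
    s=snap(n,n+'0'); R,_=cv2.Rodrigues(np.array(s['rvec'],float)); print(n,-R.T@np.array(s['tvec']).ravel(),R[2],(s['z_map']>0).mean())
E
```

```text
{'clock': 0.0, 'q': array([-8.95928336e-01,  3.59356167e-01,  1.10941659e-02, -3.44758268e-04,
       -1.22411129e+00, -2.88137438e-01]), 'joint_velocities': array([-6.61304362e-05, -1.39246230e-03,  4.35530728e-05, -8.52218292e-04,
       -3.89560242e-04, -8.58846617e-04]), 'joint_efforts': array([-4.90961111e-05, -5.83318305e+01,  2.93425655e+01,  6.93689033e+00,
       -5.98697516e-03,  7.17099766e-06]), 'position': array([ 0.25453499, -0.62496319,  0.40379967]), 'orientation': array([ 3.13998860e+00, -1.37423659e-04, -2.75497939e+00]), 'ft_force': array([-0.78598138, -0.23599044,  0.7626102 ]), 'torque': array([ 0.00518692, -0.00506079, -0.03936627]), 'opening': 0.08565568981087217}
side [0.12546905 1.23293289 0.57202825] [ 0.30839513 -0.87865698 -0.36449192] 0.99069140625
top [0.15736081 0.1066841  1.90070327] [ 0.19381164  0.00098117 -0.98103827] 0.9962109375
wrist [ 0.18203554 -0.65629909  0.372359  ] [ 0.2839146   0.11614065 -0.95178981] 0.99591015625
```

View pics/top0.png

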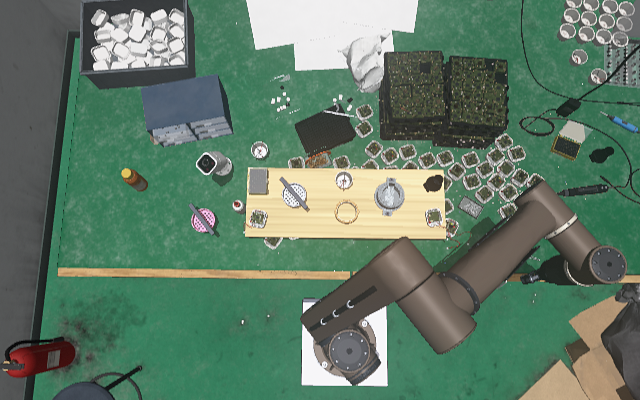

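View pics/side0.png

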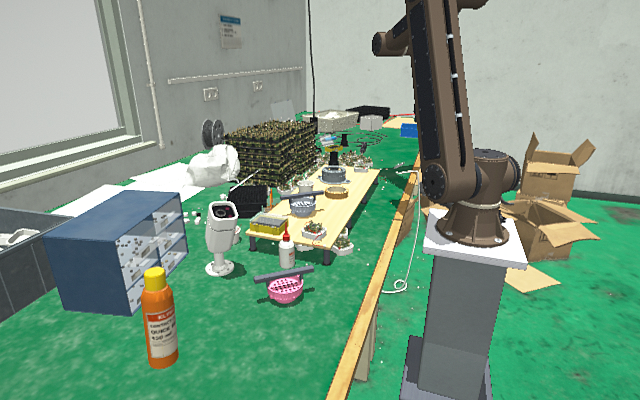

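View pics/wrist0.png

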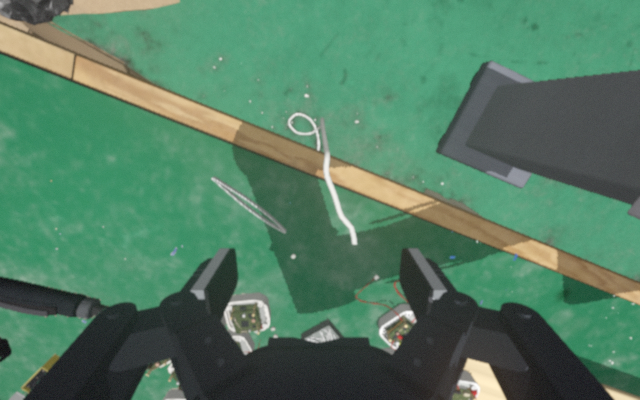

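The top view shows two sections with bars. The one at (294,195) on the riser is steel with a dark bar, and the one at (203,220) on the bench is pink, so that's the look-alike. The pan with its collar is at (389,196). The camera shells are at (259,218) and (434,216). I'll enlarge the riser to confirm.

Run:
```python
from h import *
s=dict(np.load('last_top.npz')); im=s['image'][:,:,::-1]
a=cv2.resize(im[165:230,265:325],None,fx=8,fy=8,interpolation=cv2.INTER_CUBIC)[:520]
b=cv2.resize(im[165:230,360:400+20],None,fx=8,fy=8,interpolation=cv2.INTER_CUBIC)
c=np.hstack([a,b])[:, :]
c=cv2.resize(c,(800,int(c.shape[0]*800/c.shape[1])))
cv2.imwrite('pics/crop0.png',c)
P=pts(s)
for nm,(r0,r1,c0,c1) in dict(sec=(170,220,270,320),pan=(170,222,365,415)).items():
    Q=P[r0:r1,c0:c1].reshape(-1,3)
    print(nm,np.histogram(Q[:,2],bins=np.arange(0.05,0.2,0.01)))
    for lo,hi in [(0.06,0.072),(0.105,0.14)]:
        m=(Q[:,2]>lo)&(Q[:,2]<hi); print(lo,hi,m.sum(),Q[m].min(0),Q[m].max(0),Q[m].mean(0))
# bar: pts with z>0.125 in sec
v,u=np.mgrid[170:220,270:320]
z=P[170:220,270:320,2]; 
m=(z>0.122)
q=P[170:220,270:320][m]; print(len(q),q.mean(0),q[:,2].min(),q[:,2].max())
c0,(w,h),a=cv2.minAreaRect(q[:,:2].astype(np.float32)); print(c0,w,h,a)
```

```text
sec (array([ 274, 1405,  276,   79,  178,   63,   28,   11,  101,   74,    0,
          0,    0,    0,    0]), array([0.05, 0.06, 0.07, 0.08, 0.09, 0.1 , 0.11, 0.12, 0.13, 0.14, 0.15,
       0.16, 0.17, 0.18, 0.19, 0.2 ]))
0.06 0.072 1552 [0.45545096 0.09832301 0.06000037] [0.65064645 0.29011633 0.07198304] [0.55218827 0.19245839 0.06553825]
0.105 0.14 174 [0.48279286 0.14302702 0.10506779] [0.60021732 0.24554716 0.13991114] [0.54482023 0.1942241  0.12621485]
pan (array([ 240, 1504,  485,   34,   25,   41,  225,   39,    1,    0,    0,
          0,    0,    0,    0]), array([0.05, 0.06, 0.07, 0.08, 0.09, 0.1 , 0.11, 0.12, 0.13, 0.14, 0.15,
       0.16, 0.17, 0.18, 0.19, 0.2 ]))
0.06 0.072 1700 [ 0.45183151 -0.26802481  0.06001878] [ 0.65568944 -0.07572777  0.07199832] [ 0.5521054  -0.17104019  0.06596661]
0.105 0.14 300 [ 0.49629258 -0.2173203   0.10582829] [ 0.59524963 -0.11887203  0.13015739] [ 0.54619763 -0.16741345  0.11512658]
183 [0.54200946 0.1949632  0.13841959] 0.1221652089692415 0.1475439345935009
(0.5363205671310425, 0.20152989029884338) 0.1493760347366333 0.03654683753848076 41.59189987182617
```

View pics/crop0.png

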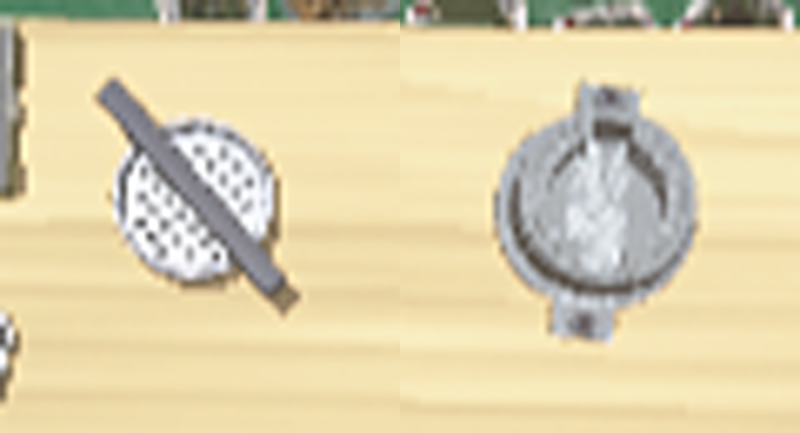

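Confirmed: the steel drum at (294,195) has a dark bar at about 40° and stands on the riser. The pan at (389,196) has its ears roughly along world x. I'll move over the pan first for a wrist view, then over the section.

Call:
drive_tool(commands=[[0.03, 0.046, 0, 0.17, 0.085], [0.03, 0.046, 0, 0.17, 0.085], [0.03, 0.046, 0, 0.17, 0.085], [0.03, 0.046, 0, 0.17, 0.085], [0.03, 0.046, 0, 0.17, 0.085], [0.03, 0.046, 0, 0.17, 0.085], [0.03, 0.046, 0, 0.17, 0.085], [0.03, 0.046, 0, 0.17, 0.085], [0.03, 0.046, 0, 0.17, 0.085], [0.02, 0.043, 0, 0.17, 0.085], [0, 0, 0, 0.0, 0.085], [0, 0, 0, 0, 0.085]])

```text
clock: 1.65
position: [0.5445, -0.168, 0.4044]
orientation: [3.141, 0.0, -1.055]
ft_force: [-0.1, 0.7, -0.4]
opening: 0.0849
```

Run:
```python
from h import *
s=snap('wrist','wpan'); t=snap('top','top1')
st=state();print(st['clock'],st['position'],st['orientation'],st['q'])
P=pts(s); z=P[...,2]
q=P[(z>0.105)&(z<0.125)];print(len(q),np.median(q,0))
```

```text
1.75 [ 0.54415932 -0.16884449  0.40460677] [ 3.14128212e+00  1.62601714e-04 -1.05655764e+00] [ 4.24765481e-02  1.86706967e-01 -2.24803334e-01 -4.05298232e-06
 -1.15963654e+00  4.71763785e-01]
5562 [ 0.56346938 -0.17806728  0.11466069]
```

View pics/wpan.png

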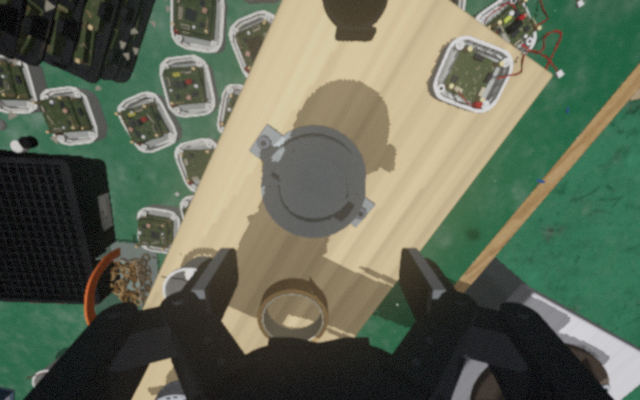

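The collar is at about (315,180), with its ears at (265,143) and (361,212). I'll enlarge it and use the depth map for the notch line.

Run:
```python
from h import *
s=dict(np.load('last_wrist.npz')); im=s['image'][:,:,::-1]
c=im[110:250,235:395]; c=cv2.resize(c,None,fx=4,fy=4,interpolation=cv2.INTER_CUBIC).astype(float)
c=np.clip((c-20)*1.9,0,255).astype(np.uint8)
z=pts(s)[110:250,235:395,2]; zz=np.clip((z-0.06)/0.07*255,0,255).astype(np.uint8)
zz=cv2.cvtColor(cv2.resize(zz,None,fx=4,fy=4),cv2.COLOR_GRAY2BGR)
o=np.hstack([c,zz]);o=cv2.resize(o,(800,350));cv2.imwrite('pics/pancrop.png',o)
P=pts(s); z=P[...,2]
q=P[110:250,235:395].reshape(-1,3); print(np.histogram(q[:,2],bins=np.arange(.056,.13,.004)))
m=(q[:,2]>.110)&(q[:,2]<.122); t=q[m]; 
(cx,cy),r=cv2.minEnclosingCircle(t[:,:2].astype(np.float32));print(cx,cy,r,np.median(t[:,2]))
```

```text
(array([    0,   803, 11183,  5116,   292,    80,    46,    44,    48,
          47,    70,     7,     7,   148,  4196,   221,     0,     0]), array([0.056, 0.06 , 0.064, 0.068, 0.072, 0.076, 0.08 , 0.084, 0.088,
       0.092, 0.096, 0.1  , 0.104, 0.108, 0.112, 0.116, 0.12 , 0.124,
       0.128]))
0.5500492453575134 -0.1688920110464096 0.05077711120247841 0.1147910969975501<stdin>:5: RuntimeWarning: invalid value encountered in cast
```

View pics/pancrop.png

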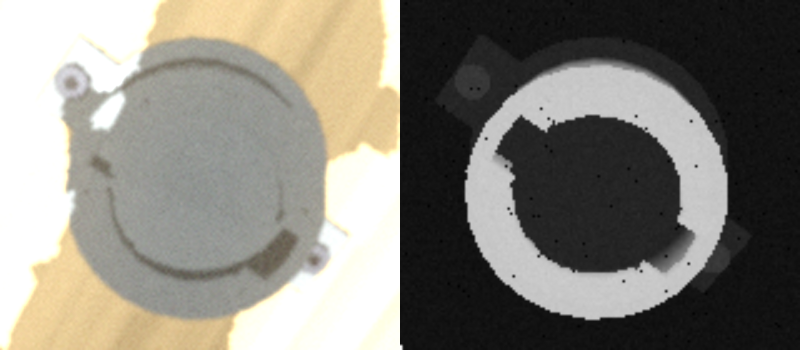

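The depth map shows both notches clearly, at upper left and lower right in the crop. I'll fit the centre and the notch line.

```bash
cat > pan.py <<'E'
from h import *
def pan(s,c0=(0.55,-0.169)):
    P=pts(s); z=P[...,2]; 
    d=np.hypot(P[...,0]-c0[0],P[...,1]-c0[1])
    m=((z>.108)&(z<.122)&(d<.058)).astype(np.uint8)
    m=cv2.morphologyEx(m,cv2.MORPH_CLOSE,np.ones((3,3)))
    cs,h=cv2.findContours(m,cv2.RETR_CCOMP,cv2.CHAIN_APPROX_NONE)
    out=[];
    for c,hh in zip(cs,h[0]):
        if len(c)<80: continue
        w=ray(s,c[:,0,:],0.116)[:,:2]
        def fit(w):
            A=np.c_[2*w,np.ones(len(w))];x=np.linalg.lstsq(A,(w**2).sum(1),rcond=None)[0];return x[:2],np.sqrt(x[2]+x[:2]@x[:2])
        k=np.ones(len(w),bool)
        for _ in range(8):
            c_,r=fit(w[k]);e=np.abs(np.hypot(*(w-c_).T)-r);k=e<.0015 if _>3 else e<max(.0015,np.median(e)*1.5)
        print('hole' if hh[3]>=0 else 'outer',c_,r,k.mean()); out.append((hh[3]>=0,c_,r,w))
    for ih,c_,r,w in out:
        if not ih: continue
        v=w-c_; rr=np.hypot(*v.T); a=np.arctan2(v[:,1],v[:,0]); far=rr>r+.004
        t=np.degrees(np.arctan2(np.sin(2*a[far]).mean(),np.cos(2*a[far]).mean())/2)
        for sgn in (1,-1):
            f=far&(sgn*(v@[np.cos(np.radians(t)),np.sin(np.radians(t))])>0)
            print('notch',t,np.degrees((np.unwrap(a[f]).min()+np.unwrap(a[f]).max())/2),np.sort(rr[f])[-3:],v[f].min(0),v[f].max(0))
        # all depth points inside notches: angular histogram of missing flange at r 36-40
    P2=P[((z<.105))&(d<.07)]
    c=out[0][1]
    R=s['K']
if __name__=='__main__':
    s=dict(np.load('last_wrist.npz')); pan(s)
    # annulus profile 35..40 mm: sample pixel of flange plane
    K=s['K'];Rr=np.array(s['rvec']);t=np.array(s['tvec'])
    P=pts(s)
    for cx,cy in [(0.5495,-0.1685)]:
        for rad in (.036,.039):
            th=np.radians(np.arange(0,360,2)); W=np.c_[cx+rad*np.cos(th),cy+rad*np.sin(th),np.full(len(th),.1155)]
            uv=cv2.projectPoints(W,Rr,t,K,None)[0][:,0].round().astype(int)
            z=P[uv[:,1],uv[:,0],2]; print(rad,np.arange(0,360,2)[~(z>.110)])
E
python3 pan.py
```

```text
outer [ 0.55003654 -0.16966743] 0.04950081967667807 1.0
hole [ 0.55032061 -0.17045686] 0.03199709529466118 0.7085201793721974
notch -5.305924844946911 -4.75122385440178 [0.04232859 0.04235624 0.04247681] [ 0.03406983 -0.01393465] [0.04236028 0.00743035]
notch -5.305924844946911 -186.1080130958857 [0.04186201 0.04197629 0.04213712] [-0.04197928 -0.00699081] [-0.03361634  0.01479019]
0.036 [  0   2   4   6   8 160 162 164 166 168 170 172 174 176 178 180 182 184
 186 188 190 192 276 338 340 342 344 346 348 350 352 354 356 358]
0.039 [  0   2   4   6 162 164 166 168 170 172 174 176 178 180 182 184 186 188
 190 338 340 342 344 346 348 350 352 354 356 358]
```

The pan centre is near (0.550, −0.170) and the notch line is at about −5.5°. All the sizes match (outer radius 49.5 mm, hole 32, notch 42). Next, over the section.

Call:
drive_tool(commands=[[0, 0.036, 0, 0.17, 0.085], [0, 0.036, 0, 0.17, 0.085], [0, 0.036, 0, 0.17, 0.085], [0, 0.036, 0, 0.17, 0.085], [0, 0.036, 0, 0.17, 0.085], [0, 0.036, 0, 0.17, 0.085], [0, 0.036, 0, 0.17, 0.085], [0, 0.036, 0, 0.17, 0.085], [0, 0.036, 0, 0.17, 0.085], [0, 0.039, 0, 0.17, 0.085], [0, 0, 0, 0.05, 0.085], [0, 0, 0, 0, 0.085]])

```text
clock: 3.25
position: [0.5448, 0.1942, 0.4046]
orientation: [-3.142, 0.0, 0.693]
ft_force: [-0.2, 0.7, -0.3]
opening: 0.0852
```

Run:
```python
from h import *
s=snap('wrist','wsec')
st=state();print(st['clock'],st['position'],st['orientation'],st['q'])
P=pts(s); z=P[...,2]
d=np.hypot(P[...,0]-.545,P[...,1]-.195)
m=((z>.128)&(z<.15)&(d<.09)).astype(np.uint8)
n,l,stt,_=cv2.connectedComponentsWithStats(m); i=1+np.argmax(stt[1:,4]); m=(l==i).astype(np.uint8)
c=max(cv2.findContours(m,0,cv2.CHAIN_APPROX_NONE)[0],key=len)
q=P[m>0];print(len(q),np.median(q,0))
w=ray(s,c[:,0],.140)[:,:2].astype(np.float32)
(cx,cy),wh,a=cv2.minAreaRect(w); print(cx,cy,wh,a)
# rim (z~.111)
m=((z>.106)&(z<.115)&(d<.06)).astype(np.uint8); q=P[m>0]; print(len(q),cv2.minEnclosingCircle(q[:,:2].astype(np.float32)))
```

```text
3.3 [0.54474471 0.19396852 0.40469883] [3.14157491e+00 1.03950972e-04 6.92353804e-01] [ 6.80177355e-01  2.00635488e-01 -2.06876349e-01  2.07066112e-05
 -1.16338822e+00  1.58296457e+00]
2947 [0.55491384 0.20118825 0.13895842]
0.5467444658279419 0.19488704204559326 (0.14710406959056854, 0.015647850930690765) 40.23105239868164
1171 ((0.5463687181472778, 0.19409513473510742), 0.04567701742053032)
```

View pics/wsec.png

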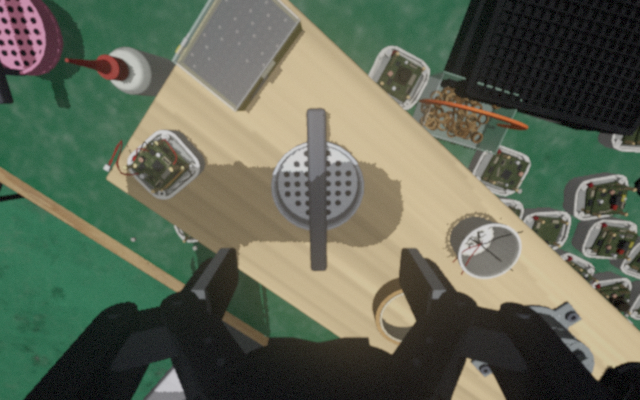

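The bar spans rows 108–270 at column 317. It measures 147 × 15.6 mm at 40.2°, with its centre at (0.5467, 0.1949) and its top at z = 0.139, as expected. Descending to grasp.

Call:
drive_tool(commands=[[0.002, 0.001, -0.03, 0.01, 0.085], [0, 0, -0.03, 0, 0.085], [0, 0, -0.025, 0, 0.085], [0, 0, -0.02, 0, 0.085], [0, 0, -0.01, 0, 0.085], [0, 0, 0, 0, 0.085], [0, 0, 0, 0, 0.04], [0, 0, 0, 0, 0.025], [0, 0, 0, 0, 0.01], [0, 0, 0, 0, 0.01], [0, 0, 0, 0, 0.01], [0, 0, 0, 0, 0.01]], squeeze=60)

```text
clock: 4.8
position: [0.5466, 0.1961, 0.2901]
orientation: [-3.142, -0.001, 0.705]
ft_force: [-3.1, 2.2, 5.6]
opening: 0.0148
```

Run:
```python
from h import *
s=snap('wrist','wgrasp')
st=state();print(st['clock'],st['position'],st['orientation'],st['ft_force'],st['torque'],st['opening'])
```

```text
4.85 [0.54664064 0.19611968 0.29011434] [-3.14158715e+00 -6.52372424e-04  7.05473013e-01] [-2.68211217  2.18503054  4.57601423] [0.52128619 0.99340136 0.03248227] 0.014798968478198062
```

View pics/wgrasp.png

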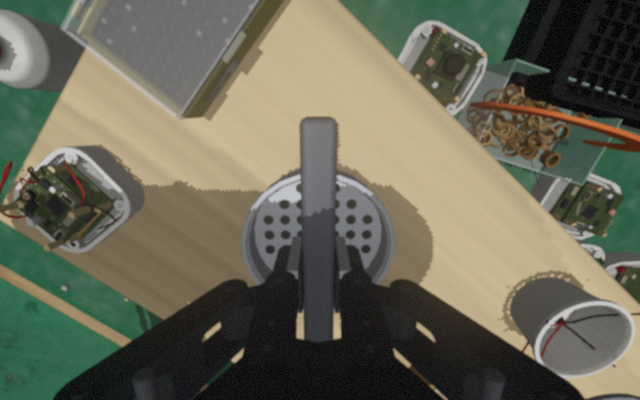

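Gripped. I'll check obstacle heights on the way before lifting.

```bash
python3 - <<'E'
from h import *
s=dict(np.load('last_top.npz'))
P=pts(s) 
s0=P[170:235,312:372]; print(np.nanmax(s0[...,2]))
import sys
E
python3 - <<'E'
from h import *
s=snap('top','top2');P=pts(s);print(np.nanmax(P[170:235,318:370,2]),np.nanmax(P[205:235,420:445,2]))
E
```

```text
0.7656440369744157
0.11593747066703197 0.10447276129672031
```

Call:
drive_tool(commands=[[0, 0, 0.005, 0, 0.01], [0, 0, 0.015, 0, 0.01], [0, 0, 0.025, 0, 0.01], [0, 0, 0.03, 0, 0.01], [0, 0, 0.03, 0, 0.01], [0, 0, 0.015, 0, 0.01], [0, 0, 0, 0, 0.01]])

```text
clock: 5.78
position: [0.5466, 0.1959, 0.4106]
orientation: [-3.142, -0.002, 0.705]
ft_force: [0.3, -0.2, -4.0]
opening: 0.0151
```

Run:
```python
from h import *
s=snap('wrist','wlift');s2=snap('side','slift')
st=state();print(st['clock'],st['position'],st['orientation'],st['ft_force'],st['torque'],st['opening'])
P=pts(s);z=P[...,2];d=np.hypot(P[...,0]-st['position'][0],P[...,1]-st['position'][1])
for lo,hi in [(.24,.272),(.215,.24)]:
    m=(z>lo)&(z<hi)&(d<.09); q=P[m]; print(lo,len(q), np.median(q,0) if len(q) else '')
a=s['image'];b=s2['image'][120:320,200:420]
cv2.imwrite('pics/slc.png',cv2.resize(b,None,fx=3,fy=3,interpolation=cv2.INTER_CUBIC)[:,:,::-1])
```

```text
5.875 [0.54623657 0.19568009 0.40857375] [-3.14097724e+00  1.53057468e-03  7.04861751e-01] [-0.91620473 -0.16796092 -4.37254746] [-0.02257453  0.0678209   0.05186128] 0.014591085122800428
0.24 8995 [0.56377271 0.20987877 0.25967397]
0.215 3115 [0.55812524 0.20725334 0.22939883]
```

View pics/wlift.png

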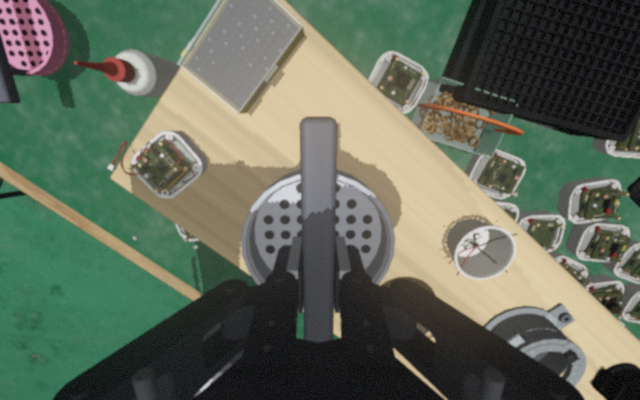

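View pics/slc.png

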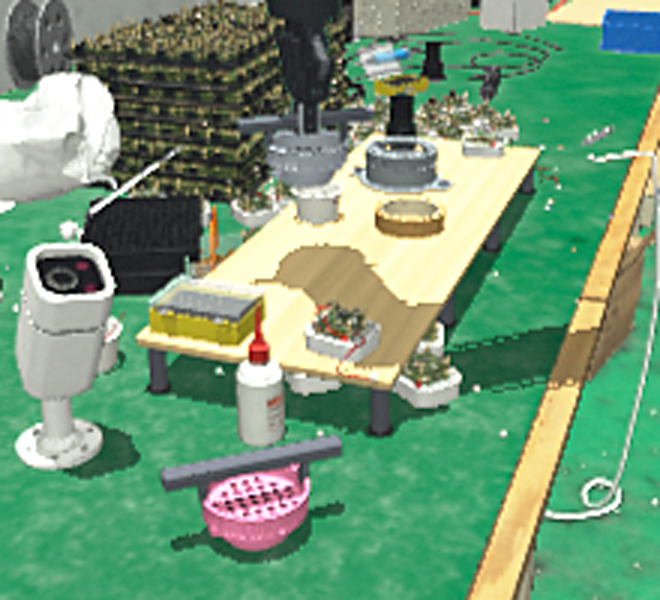

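The section is lifted level, with its bar top at 0.260, and the wrist image matches the one at the grasp. I'll compute the bar centre from its visible far end and from the rim.

Run:
```python
from h import *
s=dict(np.load('last_wrist.npz'));st=state();p=st['position'];yw=st['orientation'][2]
P=pts(s);z=P[...,2];d=np.hypot(P[...,0]-p[0],P[...,1]-p[1])
u=np.array([np.cos(yw),np.sin(yw)]);n=np.array([-u[1],u[0]])
m=(z>.252)&(z<.268)&(d<.09);q=P[m];a=(q[:,:2]-p[:2])@u;b=(q[:,:2]-p[:2])@n
k=a>.03
print('end',np.percentile(a,[99,99.8,100]),'lat',np.median(b[k]),np.polyfit(a[k],b[k],1),'tilt',np.polyfit(a[k],q[k][:,2],1))
m=(z>.226)&(z<.236)&(d<.06);q=P[m];a=(q[:,:2]-p[:2])@u;b=(q[:,:2]-p[:2])@n
r=np.hypot(a,b);print(len(q),np.percentile(a,99),b.min(),b.max())
```

```text
end [0.07302114 0.07397799 0.0740317 ] lat -0.0016662471755681527 [ 0.00133678 -0.00185618] tilt [-0.0107049   0.26010789]
2337 0.04242103615696754 -0.046996784802204795 0.043687107237916724
```

The bar centre is about 1 mm behind the TCP along the bar, and the tilt is negligible. The lateral −1.7 mm looks like camera bias, because the grip centres the bar. Correcting for it, the pan is at about (0.551, −0.1695). I'll carry the section over at yaw about +20°, which is 25° short of the notches.

Call:
drive_tool(commands=[[0, -0.015, 0, -0.03, 0.01], [0, -0.03, 0, -0.04, 0.01], [0.001, -0.04, 0, -0.04, 0.01], [0.001, -0.04, 0, -0.04, 0.01], [0.001, -0.04, 0, -0.04, 0.01], [0.001, -0.04, 0, -0.04, 0.01], [0.001, -0.04, 0, -0.04, 0.01], [0.001, -0.04, 0, -0.04, 0.01], [0, -0.04, 0, -0.04, 0.01], [0, -0.03, 0, 0, 0.01], [0, -0.0105, 0, 0, 0.01], [0, 0, 0, 0, 0.01]])

```text
clock: 7.38
position: [0.5522, -0.1703, 0.4089]
orientation: [-3.141, 0.001, 0.353]
ft_force: [0.6, -0.1, -3.4]
opening: 0.0149
```

Run:
```python
from h import *
s=snap('wrist','wcarry')
st=state();print(st['clock'],st['position'],st['orientation'],st['ft_force'],st['torque'],st['opening'])
```

```text
7.425 [ 0.55234502 -0.16964538  0.40910328] [-3.14102858e+00  8.69221964e-04  3.54188813e-01] [-0.05767261 -0.48108745 -3.86220941] [-0.00094023 -0.00204278  0.02255063] 0.014480060527937861
```

View pics/wcarry.png

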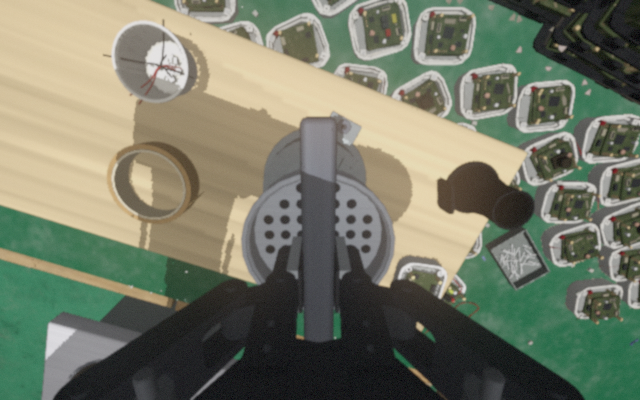

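The collar sits concentrically below the held section. Lowering until the pilot meets the collar.

Call:
drive_tool(commands=[[0, 0, -0.015, 0, 0.01], [0, 0, -0.025, 0, 0.01], [0, 0, -0.017, 0, 0.01], [0, 0, -0.006, 0, 0.01], [0, 0, -0.003, 0, 0.01], [0, 0, -0.003, 0, 0.01], [0, 0, -0.002, 0, 0.01], [0, 0, 0, 0, 0.01]])

```text
clock: 8.43
position: [0.5526, -0.1697, 0.3389]
orientation: [3.142, -0.0, 0.355]
ft_force: [0.5, 0.3, -3.6]
opening: 0.0146
```

Run:
```python
from h import *
st=state();print(st['clock'],st['position'],st['orientation'],st['ft_force'],st['torque'],st['opening'])
```

```text
8.425 [ 0.55259334 -0.16966647  0.33886617] [ 3.14151021e+00 -2.75184322e-04  3.55087563e-01] [ 0.46079214  0.29430354 -3.58398751] [ 0.0221183  -0.0255495   0.02379317] 0.014600886092697832
```

Call:
drive_tool(commands=[[0, 0, -0.002, 0, 0.01], [0, 0, -0.002, 0, 0.01], [0, 0, -0.002, 0, 0.01], [0, 0, 0, 0, 0.01]])

```text
clock: 8.93
position: [0.5527, -0.1694, 0.3352]
orientation: [3.14, -0.002, 0.356]
ft_force: [-6.7, 5.2, 15.3]
opening: 0.015
```

Call:
drive_tool(commands=[[0, 0, -0.001, 0, 0.01], [0, 0, -0.001, 0, 0.01], [0, 0, 0, 0, 0.01]])

```text
clock: 9.3
position: [0.5527, -0.1693, 0.3349]
orientation: [3.14, -0.003, 0.357]
ft_force: [-10.7, 10.0, 26.6]
opening: 0.0152
```

Contact came 4 mm early with side force (−11, +10) N, so the taper is on the wall. The pan centre must be toward −x, +y. I'll back off, shift and retry.

Call:
drive_tool(commands=[[0, 0, 0.003, 0, 0.01], [-0.002, 0.002, 0, 0, 0.01], [0, 0, -0.001, 0, 0.01], [0, 0, -0.001, 0, 0.01], [0, 0, -0.001, 0, 0.01], [0, 0, 0, 0, 0.01]])

```text
clock: 10.05
position: [0.5505, -0.1677, 0.3319]
orientation: [3.141, 0.0, 0.356]
ft_force: [-5.9, 2.6, 10.7]
opening: 0.015
```

Call:
drive_tool(commands=[[-0.0015, 0.0005, 0, 0, 0.01], [0, 0, 0, 0, 0.01], [0, 0, -0.001, 0, 0.01], [0, 0, 0, 0, 0.01]])

```text
clock: 10.55
position: [0.5499, -0.1674, 0.3319]
orientation: [3.139, -0.002, 0.356]
ft_force: [-3.1, 1.8, 13.2]
opening: 0.0149
```

The height is now 0.332 against a predicted 0.331, and the force is mostly vertical, so the lugs lie on the flange. I'll turn clockwise toward the notches.

Call:
drive_tool(commands=[[0, 0, 0, -0.06, 0.01], [0, 0, 0, -0.06, 0.01], [0, 0, 0, -0.06, 0.01], [0, 0, 0, -0.06, 0.01], [0, 0, 0, 0, 0.01]])

```text
clock: 11.18
position: [0.5505, -0.1675, 0.3318]
orientation: [3.139, -0.004, 0.116]
ft_force: [-0.0, -1.0, 10.1]
opening: 0.0148
```

Call:
drive_tool(commands=[[0, 0, 0, -0.06, 0.01], [0, 0, 0, -0.06, 0.01], [0, 0, 0, -0.05, 0.01], [0, 0, 0, 0, 0.01]])

```text
clock: 11.68
position: [0.5491, -0.1672, 0.3291]
orientation: [-3.142, 0.001, -0.055]
ft_force: [-0.1, -0.1, -2.9]
opening: 0.0151
```

The force vanished and z fell to 0.329, so the lugs are at the notches. Finishing the alignment and lowering the 14 mm in total.

Call:
drive_tool(commands=[[0, 0, -0.002, -0.03, 0.01], [0, 0, -0.002, 0, 0.01], [0, 0, -0.002, 0, 0.01], [0, 0, -0.002, 0, 0.01], [0, 0, 0, 0, 0.01]])

```text
clock: 12.3
position: [0.5491, -0.1671, 0.3215]
orientation: [-3.142, 0.0, -0.085]
ft_force: [-0.4, -0.5, -2.3]
opening: 0.0151
```

Call:
drive_tool(commands=[[0, 0, -0.002, 0, 0.01], [0, 0, -0.0015, 0, 0.01], [0, 0, -0.001, 0, 0.01], [0, 0, 0, 0, 0.01]])

```text
clock: 12.8
position: [0.5491, -0.167, 0.3181]
orientation: [3.142, -0.001, -0.084]
ft_force: [-3.0, 2.7, 4.6]
opening: 0.0147
```

Flush at 0.318, exactly 14 mm below resting on the flange. Now the quarter turn clockwise.

Call:
drive_tool(commands=[[0, 0, 0, -0.06, 0.01], [0, 0, 0, -0.1, 0.01], [0, 0, 0, -0.1, 0.01], [0, 0, 0, -0.1, 0.01], [0, 0, 0, 0, 0.01]])

```text
clock: 13.42
position: [0.5497, -0.1673, 0.318]
orientation: [-3.141, -0.002, -0.444]
ft_force: [-0.8, -0.2, 3.0]
opening: 0.0146
```

Run:
```python
from h import *
st=state();print(st['clock'],st['position'],st['orientation'],st['ft_force'],st['torque'],st['opening'])
```

```text
13.425 [ 0.54974011 -0.16732308  0.31802822] [-3.14131151e+00 -2.18068724e-03 -4.43783688e-01] [-0.78303203 -0.17605216  2.98534811] [-0.2883138  -0.21167043  0.02004513] 0.014619033810083145
```

Call:
drive_tool(commands=[[0, 0, 0, -0.1, 0.01], [0, 0, 0, -0.1, 0.01], [0, 0, 0, -0.1, 0.01], [0, 0, 0, -0.1, 0.01], [0, 0, 0, -0.1, 0.01], [0, 0, 0, -0.1, 0.01], [0, 0, 0, 0, 0.01]])

```text
clock: 14.3
position: [0.5494, -0.1674, 0.3179]
orientation: [-3.141, -0.001, -1.042]
ft_force: [-0.0, -1.2, 5.7]
opening: 0.0148
```

Run:
```python
from h import *
s=snap('wrist','wturn')
st=state();print(st['clock'],st['position'],st['orientation'],st['ft_force'],st['torque'],st['opening'])
```

```text
14.35 [ 0.54939249 -0.16738136  0.31798709] [-3.14081340e+00 -1.17761651e-03 -1.04082930e+00] [ 0.28302418 -2.16013859  4.96241053] [-0.76561786  0.18732063 -0.09398954] 0.014727472187724772
```

View pics/wturn.png

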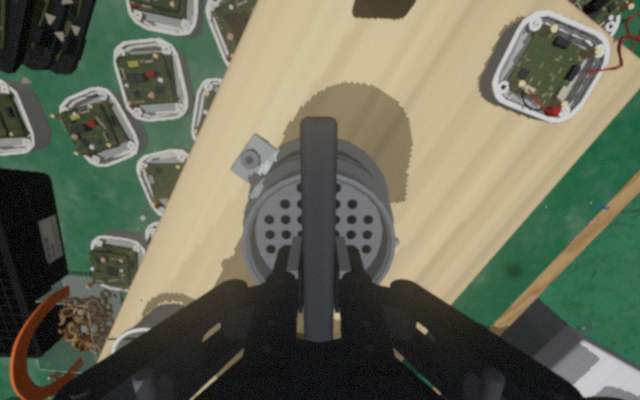

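The bar is still centred in the grip (column 318) and turning freely at low torque. On to the stop.

Call:
drive_tool(commands=[[0, 0, 0, -0.1, 0.01], [0, 0, 0, -0.1, 0.01], [0, 0, 0, -0.1, 0.01], [0, 0, 0, -0.1, 0.01], [0, 0, 0, -0.1, 0.01], [0, 0, 0, -0.05, 0.01], [0, 0, 0, 0, 0.01]])

```text
clock: 15.22
position: [0.5493, -0.1674, 0.318]
orientation: [-3.141, -0.001, -1.591]
ft_force: [-0.6, -3.3, 5.4]
opening: 0.0148
```

Run:
```python
from h import *
st=state();print(st['clock'],st['position'],st['orientation'],st['ft_force'],st['torque'],st['opening'])
```

```text
15.225 [ 0.54925677 -0.16735957  0.31795885] [-3.14076775e+00 -6.35772160e-04 -1.59103414e+00] [-0.64282784 -3.26842383  5.35641952] [-0.69534023  0.4874259  -0.04250259] 0.01475923757117394
```

Call:
drive_tool(commands=[[0, 0, 0, -0.03, 0.01], [0, 0, 0, -0.03, 0.01], [0, 0, 0, -0.02, 0.01], [0, 0, 0, 0, 0.01]])

```text
clock: 15.72
position: [0.5492, -0.1673, 0.3179]
orientation: [-3.141, -0.001, -1.67]
ft_force: [-1.2, -2.7, 6.9]
opening: 0.0146
```

Run:
```python
from h import *
st=state();print(st['clock'],st['position'],st['orientation'],st['ft_force'],st['torque'],st['opening'])
```

```text
15.725 [ 0.54920938 -0.1673232   0.31792871] [-3.14085549e+00 -5.29113089e-04 -1.67047186e+00] [-1.15575076 -2.7007439   6.86160002] [-0.71158035  0.57491789  0.08273216] 0.014605954515494436
```

Call:
drive_tool(commands=[[0, 0, 0, -0.03, 0.01], [0, 0, 0, -0.02, 0.01], [0, 0, 0, -0.02, 0.01], [0, 0, 0, 0, 0.01]])

```text
clock: 16.23
position: [0.5483, -0.167, 0.3179]
orientation: [3.14, -0.0, -1.74]
ft_force: [-5.4, 1.7, 10.1]
opening: 0.0149
```

Run:
```python
from h import *
st=state();print(st['clock'],st['position'],st['orientation'],st['ft_force'],st['torque'],st['opening'])
```

```text
16.225 [ 0.54825203 -0.16699242  0.31794026] [ 3.13982713e+00 -4.64108236e-04 -1.73966624e+00] [-5.35363553  1.66055895 10.14767749] [0.55283356 2.41842103 0.60524641] 0.014926740634597601
```

Torque about z has jumped to 0.6 N m, so it is at the stop. I'll check the picture.

Call:
drive_tool(commands=[[0, 0, 0, -0.02, 0.01], [0, 0, 0, -0.02, 0.01], [0, 0, 0, 0, 0.01]])

```text
clock: 16.6
position: [0.5476, -0.1667, 0.3179]
orientation: [3.138, -0.0, -1.779]
ft_force: [-10.6, 4.4, 14.6]
opening: 0.0147
```

Run:
```python
from h import *
s=snap('wrist','wstop')
st=state();print(st['clock'],st['position'],st['orientation'],st['ft_force'],st['torque'],st['opening'])
P=pts(s);z=P[...,2];p=st['position'];d=np.hypot(P[...,0]-p[0],P[...,1]-p[1])
yw=st['orientation'][2];u=np.array([np.cos(yw),np.sin(yw)]);n=np.array([-u[1],u[0]])
m=(z>.160)&(z<.178)&(d<.09);q=P[m];a=(q[:,:2]-p[:2])@u;b=(q[:,:2]-p[:2])@n;k=a>.03
print(np.polyfit(a[k],b[k],1),np.polyfit(a[k],q[k][:,2],1))
```

```text
16.65 [ 0.54759365 -0.16670347  0.31793788] [ 3.13817708e+00 -4.31714311e-04 -1.77905643e+00] [-10.57567436   4.30350694  15.13007464] [1.63785789 3.69214623 0.91724667] 0.015019907219276447
[ 0.02443437 -0.00017978] [-0.00823349  0.1672738 ]
```

View pics/wstop.png

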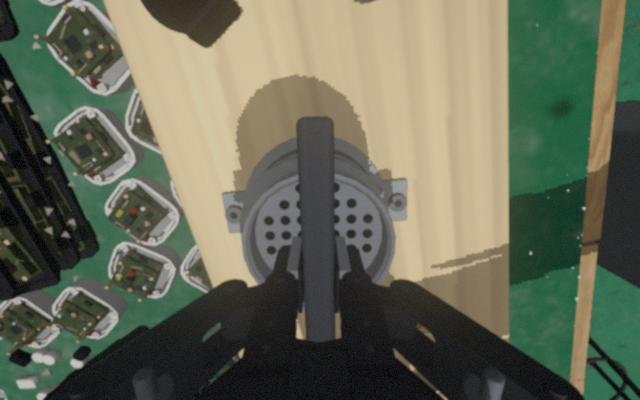

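The bar now lags the gripper by about 1.3° with side load, which also points to the stop. One more small push will show whether the bar itself still turns.

Call:
drive_tool(commands=[[0.0005, 0, 0, -0.025, 0.01], [0.0005, 0, 0, -0.025, 0.01], [0, 0, 0, 0, 0.01]])

```text
clock: 17.02
position: [0.5476, -0.1665, 0.318]
orientation: [3.136, -0.001, -1.828]
ft_force: [-15.5, 7.2, 19.6]
opening: 0.0151
```

```bash
cat > bar.py <<'E'
from h import *
import sys
s=snap('wrist',sys.argv[1])
st=state();print(st['clock'],st['position'],st['orientation'],st['ft_force'],st['torque'],st['opening'])
P=pts(s);z=P[...,2];p=st['position'];d=np.hypot(P[...,0]-p[0],P[...,1]-p[1])
yw=st['orientation'][2];u=np.array([np.cos(yw),np.sin(yw)]);n=np.array([-u[1],u[0]])
m=(z>.160)&(z<.178)&(d<.09);q=P[m];a=(q[:,:2]-p[:2])@u;b=(q[:,:2]-p[:2])@n;k=a>.03
f=np.polyfit(a[k],b[k],1);print(f,'bar yaw deg',np.degrees(yw+f[0]),np.polyfit(a[k],q[k][:,2],1))
E
python3 bar.py wstop2
```

```text
17.075 [ 0.54758975 -0.1664911   0.3180302 ] [ 3.13563793e+00 -1.13432143e-03 -1.82802325e+00] [-15.38005279   6.68793544  19.86939979] [2.6621596  5.814775   1.49047997] 0.014653330276740015
[ 0.04545237 -0.00041144] bar yaw deg -102.1337883227405 [-0.00678844  0.16731928]
```

The bar lags more (2.6°) while torque climbs to 1.5 N m, so it's firmly on the stop. Easing the load off a little, then releasing and rising.

Call:
drive_tool(commands=[[0, 0, 0, 0.02, 0.01], [0, 0, 0, 0, 0.01], [0, 0, 0, 0, 0.03], [0, 0, 0, 0, 0.05], [0, 0, 0, 0, 0.05], [0, 0, 0, 0, 0.05], [0, 0, 0.01, 0, 0.05], [0, 0, 0.02, 0, 0.05], [0, 0, 0.03, 0, 0.05], [0, 0, 0.03, 0, 0.05], [0, 0, 0.02, 0, 0.05], [0, 0, 0, 0, 0.05]])

```text
clock: 18.58
position: [0.5504, -0.1672, 0.4296]
orientation: [-3.138, 0.001, -1.815]
ft_force: [-0.9, -0.1, 1.3]
opening: 0.0498
```

```bash
cat > chk.py <<'E'
from h import *
import sys
s=snap('wrist',sys.argv[1]); st=state();print(st['clock'],st['position'],st['orientation'][2],st['ft_force'])
P=pts(s);z=P[...,2];d=np.hypot(P[...,0]-.549,P[...,1]+.168)
m=((z>.154)&(z<.185)&(d<.09)).astype(np.uint8)
n,l,stt,_=cv2.connectedComponentsWithStats(m); m=(l==1+np.argmax(stt[1:,4])).astype(np.uint8)
c=max(cv2.findContours(m,0,cv2.CHAIN_APPROX_NONE)[0],key=len)
w=ray(s,c[:,0],.168)[:,:2].astype(np.float32);print(cv2.minAreaRect(w),'top z',np.median(P[m>0][:,2]))
q=P[m>0];A=np.c_[q[:,:2]-q[:,:2].mean(0),np.ones(len(q))];print('slope',np.linalg.lstsq(A,q[:,2],rcond=None)[0])
E
python3 chk.py wrel
python3 - <<'E'
from h import *
s=snap('side','srel'); b=s['image'][120:240,280:420]
cv2.imwrite('pics/srelc.png',cv2.resize(b,None,fx=5,fy=5,interpolation=cv2.INTER_CUBIC)[:,:,::-1])
E
```

```text
18.625 [ 0.55004768 -0.16710775  0.42813955] -1.8147442754882133 [-0.44511288 -0.120329   -1.09148776]
((0.5462540984153748, -0.1688612401485443), (0.1480053961277008, 0.015728654339909554), 78.92191314697266) top z 0.16688634335993438
slope [ 0.0021868  -0.00048072  0.16677111]
```

View pics/wrel.png

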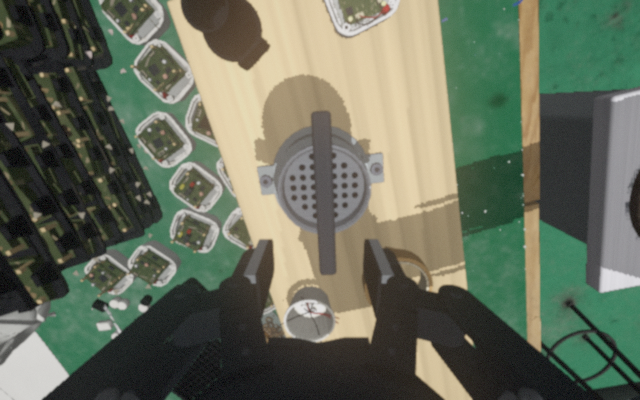

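View pics/srelc.png

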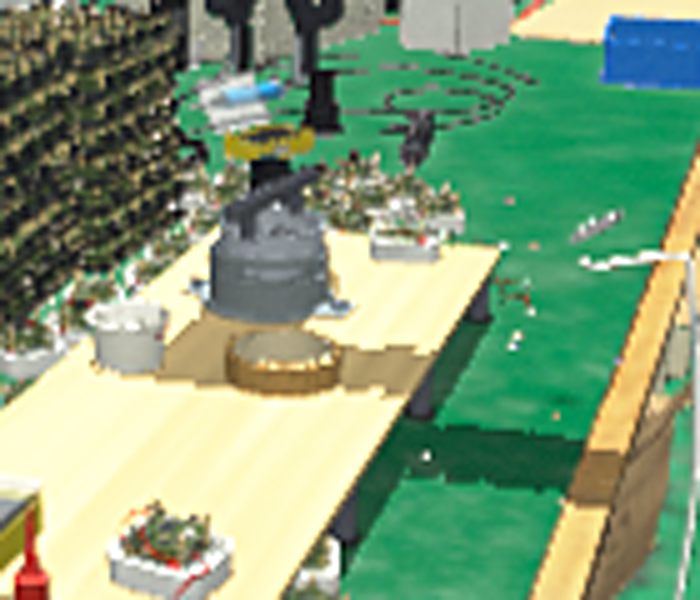

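Released. The bar runs from (321,113) to (328,272), bar top z is 0.167 and it's level, so the section is seated flush. The bar stands at −101°, against −95.5° expected, so I'll cross-check the centring and the angle against the ear bolts at (268,181) and (376,168).

Run:
```python
from h import *
s=dict(np.load('last_wrist.npz')); im=s['image'][:,:,::-1]
P=pts(s)
for u,v in [(268,181),(376,168)]: print(P[v-2:v+3,u-2:u+3,2].mean())
w=ray(s,[(268,181),(376,168)],.075); print(w, w.mean(0), np.degrees(np.arctan2(*(w[0]-w[1])[1::-1])), np.linalg.norm(w[0]-w[1]))
# drum rim top z ~.140
z=P[...,2];d=np.hypot(P[...,0]-.549,P[...,1]+.168)
for lo,hi,h,nm in [(.132,.148,.139,'rim'),(.105,.122,.116,'collar')]:
    m=((z>lo)&(z<hi)&(d<.058)); q=P[m];print(nm,len(q),np.median(q[:,2]),cv2.minEnclosingCircle(q[:,:2].astype(np.float32)))
c=im[90:290,240:410];cv2.imwrite('pics/relcrop.png',cv2.resize(np.clip(c*1.4,0,255).astype(np.uint8),None,fx=3,fy=3,interpolation=cv2.INTER_CUBIC))
```

```text
0.07522805816347444
0.0751437039899307
[[ 0.61176511 -0.17686752  0.075     ]
 [ 0.48468311 -0.16161524  0.075     ]] [ 0.54822411 -0.16924138  0.075     ] -6.843860264209545 0.12799400775058062
rim 1249 0.13733612737401943 ((0.5462507605552673, -0.16777384281158447), 0.04556124657392502)
collar 4137 0.11996472032023889 ((0.5488635301589966, -0.16969846189022064), 0.05081389471888542)
```

View pics/relcrop.png

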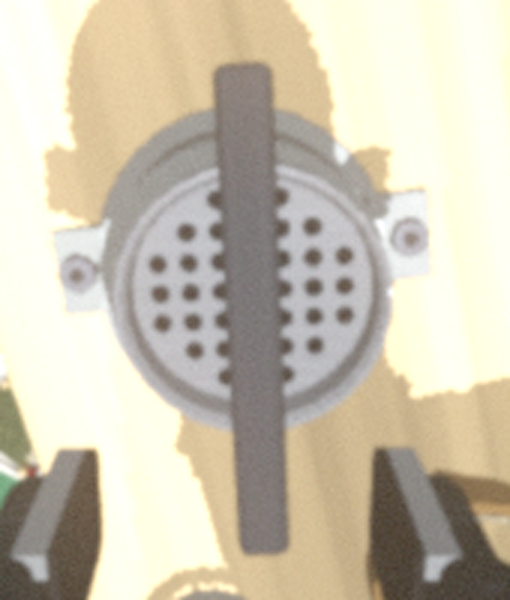

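The section is about 2 mm off the pan axis, within the 2.5 mm radial play. It has turned at least 90° from the notch line and the torque rise was felt, so it is at the stop. Last, I'll check that the bystanders haven't moved, then hand in.

Run:
```python
from h import *
a=cv2.imread('pics/top0.png').astype(int);s=snap('top','topend');b=s['image'][:,:,::-1].astype(int)
d=np.abs(a-b).max(2)
for n,(u,v) in dict(cam_b=(259,218),cam_a=(434,216),pink=(203,220),cup=(344,180),ring=(347,212),dark=(433,183)).items():
    print(n,d[v-9:v+10,u-9:u+10].mean(), (d[v-9:v+10,u-9:u+10]>60).sum())
cv2.imwrite('pics/topendc.png',cv2.resize(s['image'][150:250,180:460,::-1],None,fx=2.8,fy=2.8,interpolation=cv2.INTER_CUBIC))
```

```text
cam_b 0.9141274238227147 0
cam_a 2.434903047091413 0
pink 0.814404432132964 0
cup 107.78393351800554 270
ring 114.55124653739612 335
dark 7.509695290858725 1
```

View pics/topendc.png

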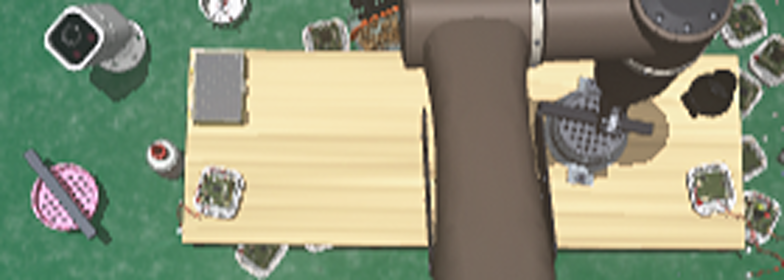

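The shells and the pink part haven't moved. The cup and ring are only hidden behind the arm here; the wrist and side views showed both standing in place. Handing in.

```bash
python3 -c "
from bench import *
print(job_done()); print(state()['clock'])"
```

```text
the job is handed in; nothing more can be done
None
the job is handed in; nothing more can be done
```

The steel sieve section is on the pan, turned clockwise to its stop and released, and I handed the job in at about 19 s of the 56 s. I gripped it by the bar, set its lugs on the flange about 25° short of the notches, and turned it clockwise until they dropped through. I lowered it 14 mm until flush, then turned it on to the stop.

**What the last checks showed**
- **Seating:** the bar top is at z = 0.167, where 0.168 is expected when flush, and the bar is level.
- **Stop:** torque about the vertical rose from about 0.1 to 1.5 N m at the end of the turn while the bar began to lag the gripper.
- **Release and bystanders:** the gripper was open and about 0.1 m clear, and both camera shells and the pink look-alike were where they started.

**What disagreed or stayed unchecked**
- **First contact:** the section first touched the collar wall about 3 mm off-centre, at roughly 27 N. I backed off, shifted it and retried.
- **Angle:** the bar ended about 96° from my measured notch line instead of 90°.
- **Centring:** the section sits about 2 mm off the pan's axis. I put this and the angle down to play and to measuring error in the notch line.
- **Pointer:** I could not see the lock pointer, so its position is inferred.
- **Cup and ring:** the arm hid these two in the last top view. They stood in place in the side and wrist views after release, but I did not measure them.

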